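# Clear, clamp and punch a bone bar in the pip jig

## Robot

A 6-joint arm with a two-finger parallel gripper is mounted at the origin on the work surface. World frame = base frame: x ahead of the robot, y to its left, z up, the work surface at z = 0. Lengths are in m, angles in rad, forces in N, time in s.
With the tool pointing down it reaches from about 0.225 to 0.875 m from the base axis. Payload 3.4 kg.
Tool frame: the origin (TCP) lies between the finger pads; the fingertips stand 8 mm ahead of it and the grasp point (between the pads) lies 11 mm behind it; z points along the fingers, y is the line along which they close (so a half turn about z gives the same grasp; the last joint's range is limited). The gripper opens to 85 mm and grips with 20 to 120 N. Pads are 22 mm wide; open, the fingers measure 114 mm over their backs; the gripper's body (76 mm by 85 mm) begins 54 mm behind the grasp point. The pads swing forward as they close: fully open they stand 13 mm farther back than shut.
Start: joints at [1.206, 0.276, 1.505, -0, 1.361, -0.121], TCP at [0.139, 0.558, 0.214] pointing down, gripper open.
Joint ranges: [-2.89, 2.89], [-0.75, 2.08], [0.22, 2.7], [-1.18, 4.32], [0.11, 2.71], [-2.7, 2.7]. Speed limits (rad/s): [2.57, 2.57, 3.14, 3.14, 3.14, 3.14].

## Interface

Orientations are given as a unit quaternion [w, x, y, z].
In Python, from rig import manip gives the robot as it stands.
- The arm moves only by the tool move_arm, never from a script. Its argument "deltas" is a list that holds one entry, the list of rows, each a list of 5 numbers: the shift along the tool's x, y, z normalised to -1 to 1, where 1 is 80 cm, then the turn about the tool's z normalised to -1 to 1, where 1 is 120 degrees, then the closure, from -1 (fully open) to 1 (shut). In form: [[[tx, ty, tz, twist, grip], ...]]. A call has 1 to 12 rows; each row is the pose to reach, as a shift and turn from the pose commanded when the call began, along the tool's axes at that moment; what a row does not reach only later rows make up. A row lasts 1/10 s, in which the tool goes at most 50 mm and 8.59 degrees, less where a joint would pass 70% of its speed; a pose out of reach is approached as far as the arm can. A call with a number of a shift or a turn outside -1 to 1 is refused whole. A call with a gripper value outside its range is refused whole. The fingers move at their own pace and stop on an object; "squeeze" is the grip in N (left out, the last holds). Time passes only in rows, so rows that repeat a pose let the fingers close. It gives the time, the measured TCP pose, the force, the opening and the grip force at its end, in the units of the state.
- manip.get_state(): the state, without advancing time (a new reading comes with each control period).
- manip.get_image(name): name is "scene" or "top"; returns the picture (384x512x3 uint8, red, green, blue); there is no depth.
- manip.camera_params(name): a dict with "fx", "fy", "cx", "cy" (pixels), "R" (3x3) and "t" (3): a world point X has camera coordinates R X + t. Camera axes: x right, y down, z forward; pixel columns grow to the right and rows downward; lengths in m; the calibration is good to about 2 mm. A picture is of the moment at which its call begins. camera_params takes no time and is no camera call.
- manip.sign_off(): hands the job in; it is judged then, once.
The state is a dict: "clock": time; "qpos": joint angles; "qd": joint speeds; "effort": joint torques, N m; "position": TCP position; "ee_rot": TCP orientation; "contact_force": force on the tool from outside, world axes, zero at the start; "moment": the same for the moment, N m; "width": finger opening in m; "gripper_force": force on a finger pad.
Only numpy, scipy, OpenCV 4.12 (cv2) and the standard library are available. Lean on these libraries where they do the work, as an engineer would, in place of code of your own. Each camera call takes 0.05 s, during which the arm holds its last target. There are 200 camera calls.

## Task

Clear every loose bone bar off the punching jig and lay them all flat on the floor of the walnut tray. When they are all in, turn the jig's clamp knob clockwise until it clicks home, and only then knock each of the three sprung punches down with the mallet, never with the hand, so that all three stay down. Finish with the mallet stood upright on its face on the round felt mat; leave the magnifier, drill and burnisher where they lie.

Things in the scene. Friction and masses are not known exactly. Their poses are not given: they have to be found in the camera images.
- tray_in (a point): Centre of the inner floor of the walnut dice tray, a fixed open box 212 mm (x) by 162 mm (y) outside, walls 6 mm thick, rim 30 mm above the counter; the inner floor (200 by 150 mm) is 6 mm above the counter. Axes: x along its long side, z up. The tray stands on one side of the jig, left or right.
- tray: The same walnut tray: its origin is at the centre of its underside, axes as point tray_in.
- jig: Fixed steel punching jig: a block 130 mm (x) by 310 mm (y), its flat deck 55 mm above the counter; origin at the centre of its underside, z up, y along its long side. Along the middle of the deck (x = 0) stand, from its -y end, three sprung punches at y = -125, -49 and +27 mm and the clamp knob at y = +115 mm.
- mat: Round grey felt mat, 120 mm across, 4 mm thick, fixed on the other side of the jig from the tray; origin at the centre of its underside. The mallet's place.
- mallet: The mallet itself: its origin is at the centre of its striking face, z along the handle towards its end (up when it stands). 350 g.
- mallet_grip (a point): Point on the axis of the carver's wooden mallet, 90 mm above its striking face: the place to grip. The mallet is round all the way and stands on its flat striking face, handle up: head 56 mm across and 60 mm high, handle 26 mm across plain and straight, from 60 to 118 mm (all heights above the face). The end face of the head does the striking.
- clamp_grip (a point): Point on the axis of the clamp knob 35 mm above the deck, to be gripped: the knob is a bar 60 mm long, 16 mm thick, its flat sides from 18 to 48 mm above the deck. The x axis of the point lies along the bar, z up.
- clamp (a joint): Clamp knob angle, rad: 0 open; grows as the knob turns clockwise seen from above. Its detent resists (up to about 0.15 N m) as far as 0.6 rad, then the knob snaps on by itself and stays at about 1.18 rad, its end (clicked home).
- punch1_top (a point): Centre of the flat top of punch 1, a steel pin with a head 22 mm across and 10 mm high; the top is 34 mm above the deck when up and 18 mm when down.
- punch1 (a joint): Travel of punch 1, m: 0 up, grows downward. Its spring resists with up to about 12 N until half-way (0.008), then it snaps down and stays at 0.016; let go before half-way, it springs back up.
- punch2_top (a point): Centre of the flat top of punch 2, a steel pin with a head 22 mm across and 10 mm high; the top is 34 mm above the deck when up and 18 mm when down.
- punch2 (a joint): Travel of punch 2, m: 0 up, grows downward. Its spring resists with up to about 12 N until half-way (0.008), then it snaps down and stays at 0.016; let go before half-way, it springs back up.
- punch3_top (a point): Centre of the flat top of punch 3, a steel pin with a head 22 mm across and 10 mm high; the top is 34 mm above the deck when up and 18 mm when down.
- punch3 (a joint): Travel of punch 3, m: 0 up, grows downward. Its spring resists with up to about 12 N until half-way (0.008), then it snaps down and stays at 0.016; let go before half-way, it springs back up.
- bar1_mid (a point): Centre of a loose bone bar 66 mm (x) by 28 mm (y) by 26 mm (z), 90 g, lying on the jig's deck among the punches at the start. Two to four such bars are present (None: absent).
- bar2_mid (a point): Centre of a loose bone bar 66 mm (x) by 28 mm (y) by 26 mm (z), 90 g, lying on the jig's deck among the punches at the start. Two to four such bars are present (None: absent).
- bar3_mid (a point): Centre of a loose bone bar 66 mm (x) by 28 mm (y) by 26 mm (z), 90 g, lying on the jig's deck among the punches at the start. Two to four such bars are present (None: absent).
- bar4_mid (a point): Centre of a loose bone bar 66 mm (x) by 28 mm (y) by 26 mm (z), 90 g, lying on the jig's deck among the punches at the start. Two to four such bars are present (None: absent).
- magnifier: Bystander: brass magnifying glass lying on the counter, lens 76 mm across, origin under the lens centre, handle 90 mm along x.
- pip_drill: Bystander: steel pip drill lying on the counter, 155 mm long along x, origin at the butt.
- burnisher: Bystander: agate burnisher lying on the counter, wooden handle, 125 mm long along x, origin at the middle of the handle.
Not all that is in view belongs to the job. Leave any black or blue look-alike of the part that bears bar4_mid alone.

How it is judged:
On the way, in this order (a step that is already met when the one before it is completed fails the run):
1. every bone bar lies in the tray (x of bar1_mid in the frame of tray between -0.1 and 0.1 m and y of bar1_mid in the frame of tray between -0.075 and 0.075 m and z of each of bar1_mid, bar2_mid, bar3_mid, bar4_mid in the frame of tray below 0.042 m and x of bar2_mid in the frame of tray between -0.1 and 0.1 m and y of bar2_mid in the frame of tray between -0.075 and 0.075 m and x of bar3_mid in the frame of tray between -0.1 and 0.1 m and y of bar3_mid in the frame of tray between -0.075 and 0.075 m and x of bar4_mid in the frame of tray between -0.1 and 0.1 m and y of bar4_mid in the frame of tray between -0.075 and 0.075 m), for 0.2 s.
2. the clamp knob has clicked home (value of joint clamp above 1 rad), for 0.2 s.
3. a punch has been driven down with the mallet over it (((value of joint punch1 above 0.01 m and distance between mallet and punch1_top below 0.06 m) or (value of joint punch2 above 0.01 m and distance between mallet and punch2_top below 0.06 m) or (value of joint punch3 above 0.01 m and distance between mallet and punch3_top below 0.06 m))).
4. all three punches are down (value of joint each of punch1, punch2, punch3 above 0.013 m), for 0.2 s.
At the end, for the whole second after the job is handed in: Every bar present lies within the tray walls, its centre less than 42 mm above the counter; the clamp knob is past 1.0 rad; all three punches are more than 13 mm down; the mallet stands upright (within 0.1 rad) on its face on the mat, its axis within 37 mm of the mat's centre, at rest (all of step 1 and all of step 4 and value of joint clamp above 1 rad and horizontal distance between mallet and mat below 0.037 m and angle between mallet's own z axis and vertical below 0.1 rad and height (world z) of mallet below 0.009 m and linear speed of mallet below 0.02 m/s); the robot touches nothing.
It fails at once if a punch is pressed by the hand or arm instead of the mallet (contact force between any of punch1, punch2, punch3 and the fingers above 6 N or contact force between any of punch1, punch2, punch3 and the arm above 6 N).
It fails at once if a punch is driven down before the clamp has clicked (value of joint any of punch1, punch2, punch3 above 0.01 m and value of joint clamp below 0.6 rad).
It fails at once if a bystander is moved more than 30 mm (distance of any of magnifier, pip_drill, burnisher from where it was at the start of the episode above 0.03 m).
Of bar1, bar2, bar3, bar4 only 2 to 4 are there at a start; the rules pass over those that are not, and their reading is None.
At some moment in a run one of bar1, bar2, bar3, bar4, mallet may be knocked a few centimetres aside while the robot is not near it.
Once in a run the grip may slacken for a moment while it holds something.
It also fails if it takes over 210 s, if anything falls off the work surface, if the arm or the gripper's body presses on something with over 40 N, if the wrist force passes 120 N, or if a joint passes its speed limit or range.

## Working session

There is one attempt and no reset: what is moved stays moved. The work goes in short steps, Python scripts to look and compute and a tool call to move; the robot and the scene stay as the last step left them, time stands still between calls to the robot, and variables do not carry over. Pictures are saved under pics/ and viewed, at most 14 in all, crops included, and the job is handed in when it is done.

Besides the shell and the picture viewer there is one more tool, called as name(argument=value, ...) on one line, values as JSON. move_arm: Moves the arm, as the interface text tells. Scaled input: -1 to 1 covers 80 cm each way for a shift and 120 degrees each way for a turn. Its arguments: {"type":"object","properties":{"deltas":{"type":"array","items":{"type":"array","items":{"type":"array","items":{"type":"number","minimum":-1,"maximum":1}}}},"squeeze":{"type":"number"}},"required":["deltas"]}

```bash
mkdir -p pics
cat > h.py <<'E'
import numpy as np, cv2
from rig import manip
def snap(n,f): 
    im=manip.get_image(n); cv2.imwrite('pics/'+f,im[:,:,::-1]); return im
def crop(src,dst,x0,y0,w,h,s):
    im=cv2.imread('pics/'+src)[y0:y0+h,x0:x0+w]; cv2.imwrite('pics/'+dst,cv2.resize(im,None,fx=s,fy=s,interpolation=cv2.INTER_CUBIC))
def onz(n,u,v,z,P=None):
    P=P or manip.camera_params(n); R=np.array(P['R']);t=np.array(P['t'])
    d=R.T@np.array([(u-P['cx'])/P['fx'],(v-P['cy'])/P['fy'],1]); c=-R.T@t
    return c+d*(z-c[2])/d[2]
def proj(n,X):
    P=manip.camera_params(n); c=np.array(P['R'])@np.array(X)+np.array(P['t'])
    return np.array([P['fx']*c[0]/c[2]+P['cx'],P['fy']*c[1]/c[2]+P['cy']])
def tri(a,ua,b,ub):
    A=[];B=[]
    for n,(u,v) in ((a,ua),(b,ub)):
        P=n if isinstance(n,dict) else manip.camera_params(n); R=np.array(P['R']);t=np.array(P['t'])
        for k,w,f,c in ((0,u,P['fx'],P['cx']),(1,v,P['fy'],P['cy'])):
            r=R[k]-(w-c)/f*R[2]; A.append(r); B.append(-(t[k]-(w-c)/f*t[2]))
    return np.linalg.lstsq(np.array(A),np.array(B),rcond=None)[0]
E
python3 - <<'E'
from h import *
snap('scene','s0.png');snap('top','t0.png')
a=cv2.imread('pics/s0.png');b=cv2.imread('pics/t0.png')
for n in('scene','top'):
    P=manip.camera_params(n);print(n,{k:np.round(v,3).tolist() for k,v in P.items()})
print(manip.get_state())
crop('s0.png','s0b.png',0,0,512,384,1.56);crop('t0.png','t0b.png',0,0,512,384,1.56)
E
```

```text
scene {'fx': 429.266, 'fy': 429.266, 'cx': 253.171, 'cy': 194.34, 'R': [[-0.172, 0.985, -0.016], [0.805, 0.131, -0.578], [-0.568, -0.112, -0.816]], 't': [0.101, -0.422, 1.362]}
top {'fx': 441.007, 'fy': 441.007, 'cx': 254.462, 'cy': 187.794, 'R': [[-0.006, -1.0, 0.019], [-0.998, 0.005, -0.056], [0.056, -0.019, -0.998]], 't': [-0.005, 0.581, 1.231]}
{'clock': 0.1, 'qpos': array([ 1.20598667e+00,  2.76495398e-01,  1.50598064e+00, -3.23518324e-06,
        1.36072023e+00, -1.21006397e-01]), 'qd': array([ 0.00278646, -0.0003053 , -0.00244215,  0.00025573,  0.0006292 ,
        0.000793  ]), 'effort': array([ 6.93318016e-04, -4.17702270e+01, -2.46403313e+01, -2.55737132e-04,
        5.76756138e-03,  1.94893846e-05]), 'position': array([0.13863395, 0.55752627, 0.2129573 ]), 'ee_rot': array([-1.91320291e-04,  1.21599568e-01,  9.92578915e-01, -7.78648290e-04]), 'contact_force': array([-0.06101053,  0.23459114,  0.28038989]), 'moment': array([ 0.03133144, -0.00348256,  0.0250739 ]), 'gripper_force': 0.0, 'width': 0.08533306531286958}
```

View pics/s0b.png

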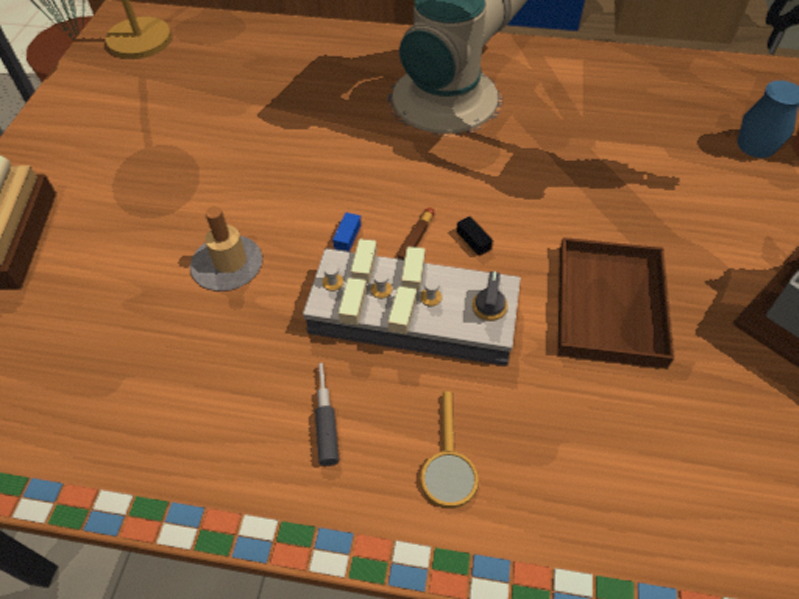

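View pics/t0b.png

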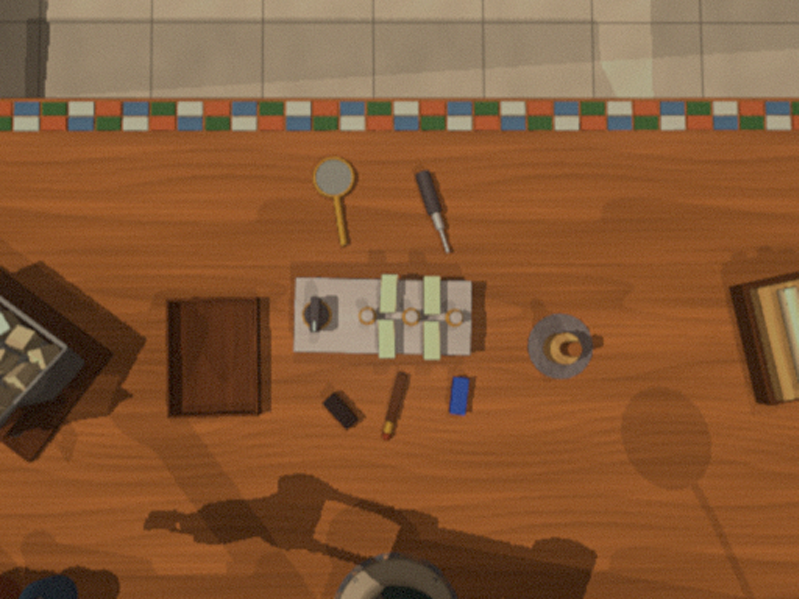

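Four cream bars sit in two pairs on the jig. In the top view they are at about display (388,294), (432,294), (387,339) and (432,339). The black look-alike (340,410) and the blue one (459,396) lie on the counter, so I leave both alone. The tray is on the left in the top view (+y). The mallet stands on the mat at (563,347). Next I'll enlarge the jig in both views.

Run:
```python
from h import *
crop('t0.png','c1.png',180,165,130,75,6.1);crop('s0.png','c2.png',190,145,150,90,5.3)
```

```text
(no output)
```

View pics/c1.png

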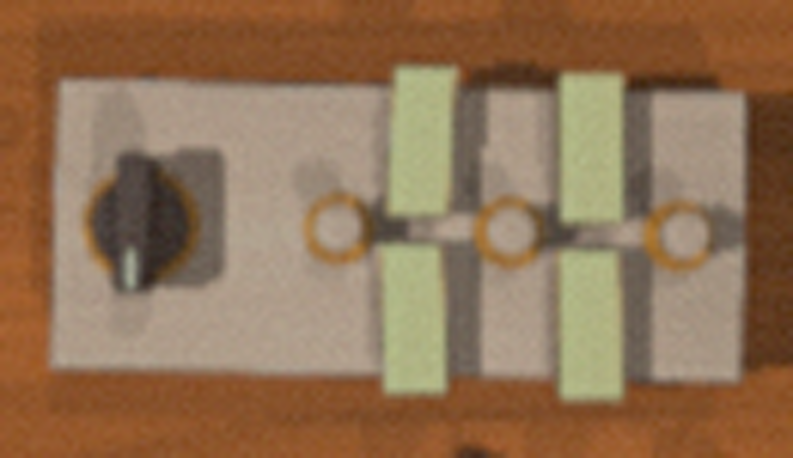

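View pics/c2.png

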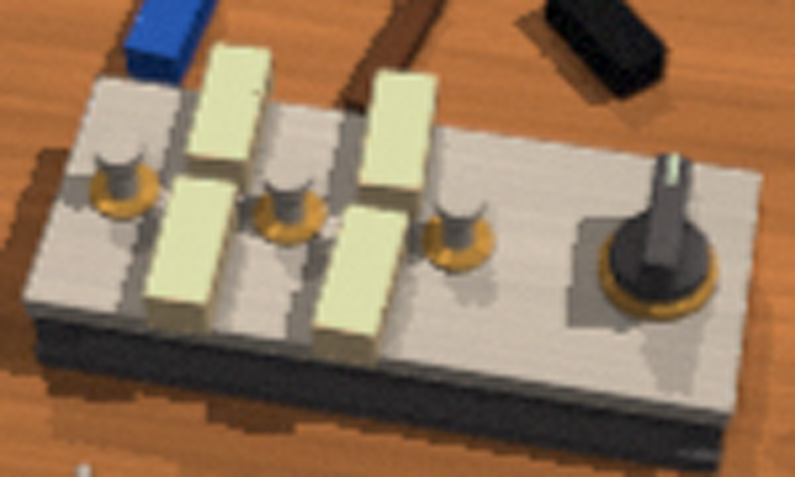

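Run:
```python
from h import *
T=lambda p:(180+p[0]/6.1,165+p[1]/6.1)
S=lambda p:(190+p[0]/5.3,145+p[1]/5.3)
d=lambda p:(p[0]/1.5605,p[1]/1.5605)
for n,t,s,z in [('A',(424,140.5),(361,271),.081),('B',(591,146),(193,239),.081),('C',(414,319),(398,131),.081),('D',(591,325),(231,103),.081),('P1',(686,236),(120,150),.089),('P2',(511,230),(289,177),.089),('P3',(342,227),(460,202),.089)]:
    print(n,tri('top',T(t),'scene',S(s)).round(4),onz('top',*T(t),z).round(4),onz('scene',*S(s),z).round(4))
print('knob',onz('top',*T((133,221)),.103).round(4),'ends',onz('top',*T((136,152)),.103).round(4),onz('top',*T((130,290)),.103).round(4))
for nm,p in [('A',((427,67),(420,214))),('B',((592,73),(592,221))),('C',((414,245),(414,393))),('D',((592,251),(591,400)))]:
    a,b=[onz('top',*T(q),.081) for q in p];v=a-b;print(nm,'len',np.linalg.norm(v).round(4),'yaw deg',np.degrees(np.arctan2(v[1],v[0])).round(1))
for q in [(60,78),(747,92),(741,381),(50,368)]: print('deck',onz('top',*T(q),.055).round(4))
for t,s in zip([(166,298),(268,297),(262,416),(168,416)],[(672,360),(557,355),(561,240),(662,247)]): print('rim',tri('top',d(t),'scene',d(s)).round(4),onz('top',*d(t),.03).round(4),onz('scene',*d(s),.03).round(4))
print('mat',onz('top',*d((560,346)),.004),onz('scene',*d((226,263)),.004))
print('mallet top',tri('top',d((573,347)),'scene',d((214,214))),onz('top',*d((573,347)),.122),onz('scene',*d((214,214)),.122))
```

```text
A [0.577  0.0084 0.069 ] [0.5767 0.0062 0.081 ] [0.585  0.0122 0.081 ]
B [ 0.5739 -0.0657  0.0718] [ 0.5739 -0.0673  0.081 ] [ 0.58   -0.0615  0.081 ]
C [0.498  0.0126 0.0684] [0.4984 0.011  0.081 ] [0.5077 0.0159 0.081 ]
D [ 0.4947 -0.0651  0.0692] [ 0.4953 -0.0666  0.081 ] [ 0.5038 -0.0603  0.081 ]
P1 [ 0.5337 -0.1071  0.0752] [ 0.5339 -0.1079  0.089 ] [ 0.5438 -0.1012  0.089 ]
P2 [ 0.5369 -0.03    0.0757] [ 0.537  -0.0315  0.089 ] [ 0.5466 -0.0257  0.089 ]
P3 [0.5386 0.0452 0.0757] [0.5387 0.0421 0.089 ] [0.5482 0.049  0.089 ]
knob [0.5415 0.1316 0.103 ] ends [0.5711 0.1303 0.103 ] [0.5119 0.1328 0.103 ]
A len 0.0648 yaw deg -3.0
B len 0.0652 yaw deg -0.5
C len 0.0647 yaw deg -0.3
D len 0.0652 yaw deg -0.9
deck [0.607  0.1691 0.055 ]
deck [ 0.5993 -0.1397  0.055 ]
deck [ 0.4695 -0.1355  0.055 ]
deck [0.4774 0.1733 0.055 ]
rim [0.5739 0.4071 0.0191] [0.5734 0.4035 0.03  ] [0.581  0.4034 0.03  ]
rim [ 0.5761  0.238  -0.0085] [0.5742 0.2225 0.03  ] [0.5993 0.2407 0.03  ]
rim [0.3612 0.2391 0.0109] [0.3635 0.2322 0.03  ] [0.3778 0.2397 0.03  ]
rim [0.3647 0.4001 0.0271] [0.3649 0.3974 0.03  ] [0.3671 0.4008 0.03  ]
mat [ 0.48292243 -0.30633739  0.004     ] [ 0.49259148 -0.30155464  0.004     ]
mallet top [ 0.48333923 -0.29944577  0.11303722] [ 0.48381575 -0.29777644  0.122     ] [ 0.49091516 -0.29379053  0.122     ]
```

```bash
cat >> h.py <<'E'
def go(x,y,z,yaw=None):
    """yaw: desired direction (deg) of tool y axis from world y, ccw"""
    s=manip.get_state(); from scipy.spatial.transform import Rotation as Q
    w,a,b,c=s['ee_rot']; R=Q.from_quat([a,b,c,w]).as_matrix()
    d=R.T@(np.array([x,y,z])-s['position'])
    cur=np.degrees(np.arctan2(-R[0,1],R[1,1]))
    print('delta',(d/.8).round(4),'twist',None if yaw is None else round((cur-yaw)/120,4),'rows>=',round(np.linalg.norm(d)/.05,1),'yaw now',cur.round(1))
E
python3 - <<'E'
from h import *
go(.577,.0075,.2,-3)
d=lambda p:(p[0]/1.5605,p[1]/1.5605)
print(onz('scene',*d((445,103)),.0),onz('top',*d((397,600)),0.0), proj('top',[0,0,0])*1.56)
E
```

```text
delta [-0.6977 -0.5349  0.0169] twist -0.0914 rows>= 14.1 yaw now -14.0
[2.22715300e-02 3.67040537e-03 1.11022302e-16] [ 0.0309123 -0.00515    0.       ] [394.10171755 617.51942796]
```

move_arm(deltas=[[[-0.35,-0.27,0.0085,-0.0457,-0.18],[-0.35,-0.27,0.0085,-0.0457,-0.18],[-0.35,-0.27,0.0085,-0.0457,-0.18],[-0.35,-0.27,0.0085,-0.0457,-0.18],[-0.35,-0.27,0.0085,-0.0457,-0.18],[-0.35,-0.27,0.0085,-0.0457,-0.18],[-0.35,-0.27,0.0085,-0.0457,-0.18],[-0.6977,-0.5349,0.017,-0.0914,-0.18],[-0.6977,-0.5349,0.017,-0.0914,-0.18],[-0.6977,-0.5349,0.017,-0.0914,-0.18],[-0.6977,-0.5349,0.017,-0.0914,-0.18],[-0.6977,-0.5349,0.017,-0.0914,-0.18]]], squeeze=40)

```text
clock: 1.3
position: [0.5132, 0.0869, 0.2018]
ee_rot: [-0.0, 0.026, 1.0, 0.0]
contact_force: [0.4, 0.6, 0.2]
width: 0.0506
gripper_force: 0.0
```

Run:
```python
from h import *
go(.577,.0075,.2,-3); print(manip.get_state()['width'])
```

```text
delta [-0.0849 -0.0948  0.0022] twist -0.0002 rows>= 2.0 yaw now -3.0
0.05058775471387736
```

move_arm(deltas=[[[-0.0849,-0.0948,0.0022,0,-0.18],[-0.0849,-0.0948,0.0022,0,-0.18],[-0.0849,-0.0948,0.0022,0,-0.18],[-0.0849,-0.0948,0.1,0,-0.18],[-0.0849,-0.0948,0.1,0,-0.18],[-0.0849,-0.0948,0.1,0,-0.18],[-0.0849,-0.0948,0.1,0,-0.18]]])

```text
clock: 2.0
position: [0.5761, 0.0098, 0.1222]
ee_rot: [-0.0, 0.026, 1.0, 0.0]
contact_force: [0.6, -0.5, 1.2]
width: 0.0504
gripper_force: 0.0
```

Run:
```python
from h import *
snap('scene','s1.png');snap('top','t1.png')
s=manip.get_state();p=s['position'];print(p,s['width'])
y=np.array([np.sin(np.radians(3)),np.cos(np.radians(3)),0])
for n,x0,y0 in(('top',180,145),('scene',180,100)):
    im=cv2.imread('pics/%s1.png'%n[0])
    im=cv2.resize(im[y0:y0+110,x0:x0+150],None,fx=5.3,fy=5.3,interpolation=cv2.INTER_CUBIC)
    for k in(-1,1):
        for off in (0.0253,):
            q=(proj(n,p+k*off*y+np.array([0,0,-.005]))-[x0,y0])*5.3; cv2.circle(im,tuple(int(v) for v in q),4,(0,0,255),1)
    if n=='scene':cv2.imwrite('pics/c3.png',im)
    else:cv2.imwrite('pics/c4.png',im)
```

```text
[0.57772052 0.00966304 0.12405885] 0.05049807204144969
```

View pics/c3.png

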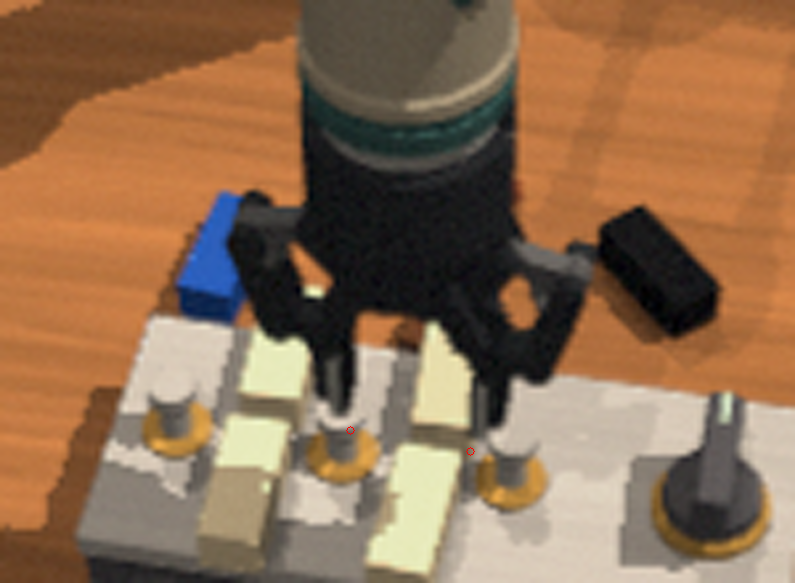

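View pics/c4.png

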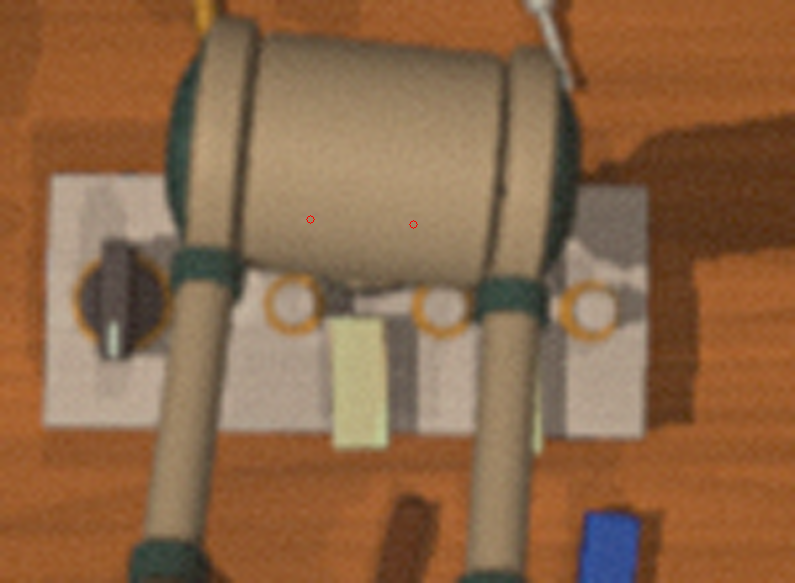

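The fingers straddle bar A in y. In the scene crop the finger inner edges are at about (355,405) and (475,425), with the bar between them. The x bias between the two cameras is still open, but the bar is 66 mm long, so that does no harm here. I'll go down and close.

move_arm(deltas=[[[0,0,0.03,0,-0.18],[0,0,0.06,0,-0.18],[0,0,0.07,0,-0.18],[0,0,0.07,0,-0.18],[0,0,0.07,0,1],[0,0,0.07,0,1],[0,0,0.07,0,1],[0,0,0.07,0,1],[0,0,0.07,0,1],[0,0,0.07,0,1]]], squeeze=50)

```text
clock: 3.1
position: [0.5764, 0.0094, 0.0662]
ee_rot: [0.0, 0.026, 1.0, 0.0]
contact_force: [0.1, -0.1, -0.1]
width: 0.0001
gripper_force: 0.0
```

Run:
```python
from h import *
snap('scene','s2.png');crop('s2.png','c5.png',200,110,110,90,6)
s=manip.get_state();print(s['position'],s['width'],s['gripper_force'],s['contact_force'])
```

```text
[0.57632787 0.00944565 0.06615967] 0.0002127896243671149 0.0 [-0.31029124 -0.21024176  0.52785372]
```

View pics/c5.png

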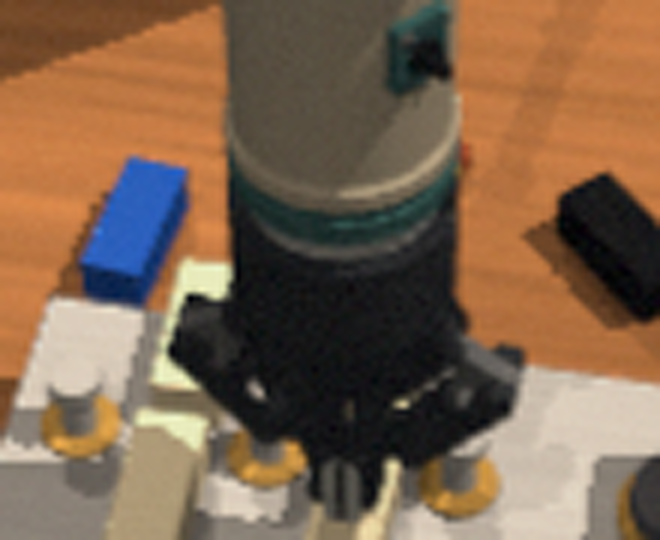

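The gripper closed on nothing. I'll look at a wider crop.

Run:
```python
from h import *
crop('s2.png','c6.png',190,140,160,100,5)
```

```text
(no output)
```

View pics/c6.png

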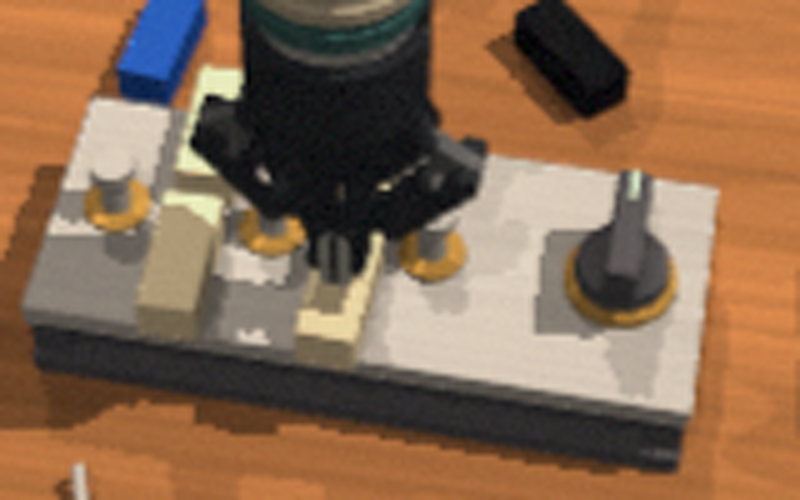

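Run:
```python
from h import *
for z in(.058,.066,.09): print((proj('scene',[.5763,.0094,z])-[190,140])*5)
for x in (.545,.577,.61): print('bar top',x,(proj('scene',[x,.0094,.081])-[190,140])*5)
print((onz('scene',190+335/5,140+280/5,.058)),onz('scene',190+335/5,140+280/5,.085))
snap('top','t2.png');
```

```text
[338.00453174 293.38093916]
[337.87267919 283.38921874]
[337.46637276 252.59951902]
bar top 0.545 [348.92708751 209.54078139]
bar top 0.577 [337.36305539 265.53906868]
bar top 0.61 [324.97371341 325.53388053]
[0.56910761 0.00678465 0.058     ] [0.58779674 0.01017876 0.085     ]
```

The closed fingertip is at crop (335,285) and appears to stand above bar A's top face, so tool height and scene height disagree. I'll settle that by touch, in small downward steps while watching the force.

move_arm(deltas=[[[0,0,0.0025,0,1],[0,0,0.0025,0,1],[0,0,0.0025,0,1]]])

```text
clock: 3.5
position: [0.5762, 0.0095, 0.0639]
ee_rot: [-0.0, 0.026, 1.0, 0.0]
contact_force: [-0.3, -0.3, -0.5]
width: 0.0003
gripper_force: 0.0
```

move_arm(deltas=[[[0,0,0.0025,0,1],[0,0,0.0025,0,1],[0,0,0.0025,0,1]]])

```text
clock: 3.8
position: [0.5765, 0.0094, 0.0635]
ee_rot: [0.0, 0.026, 1.0, -0.0]
contact_force: [-1.9, 0.2, 7.6]
width: 0.0
gripper_force: 3.9
```

Contact comes at state z 0.0637. In the image the bar hasn't moved and the fingertip sits on top of it, and the arm also appears about 20 mm higher than its projected position. So the tip stands about 25 mm above nominal, or else this is the deck. I'll open up, straddle the bar and probe lower.

move_arm(deltas=[[[0,0,-0.03,0,-0.1],[0,0,-0.03,0,-0.1],[0,0,-0.03,0,-0.1],[0,0,-0.03,0,-0.1],[0,0,-0.03,0,-0.1],[0,0,0,0,-0.1],[0,0,0,0,-0.1],[0,0,0.005,0,-0.1],[0,0,0.01,0,-0.1],[0,0,0.01,0,-0.1]]])

```text
clock: 4.8
position: [0.5763, 0.0094, 0.054]
ee_rot: [-0.0, 0.026, 1.0, 0.0]
contact_force: [0.4, 0.3, 0.5]
width: 0.0468
gripper_force: 0.0
```

move_arm(deltas=[[[0,0,0.004,0,-0.1],[0,0,0.008,0,-0.1],[0,0,0.008,0,-0.1]]])

```text
clock: 5.1
position: [0.576, 0.0095, 0.0474]
ee_rot: [-0.0, 0.026, 1.0, 0.0]
contact_force: [0.6, -0.2, -0.8]
width: 0.0469
gripper_force: 0.0
```

There's no deck contact, so the offset is real and the tool reads about 25 mm too low relative to the scene. I'll close here.

move_arm(deltas=[[[0,0,0.004,0,-0.1],[0,0,0.004,0,1],[0,0,0.004,0,1],[0,0,0.004,0,1],[0,0,0.004,0,1],[0,0,0.004,0,1],[0,0,0.004,0,1]]])

```text
clock: 5.8
position: [0.5763, 0.0094, 0.0445]
ee_rot: [0.0, 0.026, 1.0, 0.0]
contact_force: [-0.0, -0.1, -0.3]
width: 0.0273
gripper_force: 49.8
```

Bar A is held: width 27 mm, grip 50 N. Lifting.

move_arm(deltas=[[[0,0,-0.03,0,1],[0,0,-0.07,0,1],[0,0,-0.12,0,1],[0,0,-0.12,0,1],[0,0,-0.12,0,1]]])

```text
clock: 6.3
position: [0.5767, 0.0094, 0.1414]
ee_rot: [0.001, 0.026, 1.0, -0.0]
contact_force: [0.4, 0.6, -2.0]
width: 0.0265
gripper_force: 55.7
```

Run:
```python
from h import *
print(manip.get_state()['width']); go(.514,.346,.14,0)
```

```text
0.026505317172298874
delta [0.1003 0.416  0.0015] twist -0.025 rows>= 6.8 yaw now -3.0
```

move_arm(deltas=[[[0.1003,0.416,0.0015,-0.025,1],[0.1003,0.416,0.0015,-0.025,1],[0.1003,0.416,0.0015,-0.025,1],[0.1003,0.416,0.0015,-0.025,1],[0.1003,0.416,0.0015,-0.025,1],[0.1003,0.416,0.0015,-0.025,1],[0.1003,0.416,0.0015,-0.025,1],[0.1003,0.416,0.0015,-0.025,1],[0.1003,0.416,0.05,-0.025,1],[0.1003,0.416,0.075,-0.025,1],[0.1003,0.416,0.075,-0.025,1],[0.1003,0.416,0.075,-0.025,1]]])

```text
clock: 7.5
position: [0.5132, 0.345, 0.0795]
ee_rot: [-0.001, 0.0, 1.0, -0.001]
contact_force: [0.2, 0.6, -0.2]
width: 0.027
gripper_force: 55.8
```

Run:
```python
from h import *
a=snap('scene','s3.png')[120:250,320:460];b=snap('top','t3.png')[160:290,80:220]
cv2.imwrite('pics/c7.png',cv2.resize(np.hstack([a,b]),None,fx=2.85,fy=2.85,interpolation=cv2.INTER_CUBIC)[:,:,::-1])
s=manip.get_state();print(s['position'],s['width'])
for X in([.514,.346,.03],):print((proj('scene',X)-[320,120])*2.85,(proj('top',X)-[80,160])*2.85)
```

```text
[0.51454653 0.34587705 0.08141728] 0.02671530924236089
[238.2755988  236.25001398] [133.86310387 148.8524263 ]
```

View pics/c7.png

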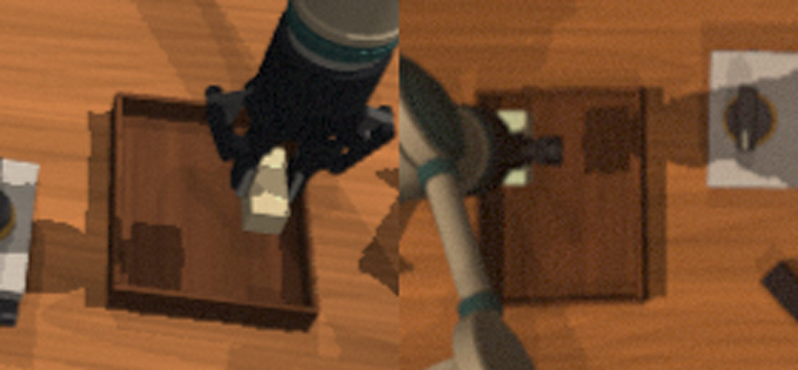

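Run:
```python
from h import *
T=lambda u,v:(80+(u-400)/2.85,160+v/2.85); S=lambda u,v:(320+u/2.85,120+v/2.85)
print('bar top',onz('top',*T(513,148),.118),onz('scene',*S(271,180),.118), tri('top',T(513,148),'scene',S(271,180)))
for q in [(482,89),(645,88),(645,300),(482,300)]:print('rim',onz('top',*T(*q),.03).round(4))
for q in [(118,95),(315,310),(111,292)]:print('rims',onz('scene',*S(*q),.03).round(4))
```

```text
bar top [0.5147117  0.34114616 0.118     ] [0.52205112 0.34689997 0.118     ] [0.51491504 0.34691142 0.10859093]
rim [0.5726 0.3969 0.03  ]
rim [0.5727 0.2385 0.03  ]
rim [0.3672 0.2375 0.03  ]
rim [0.3685 0.3944 0.03  ]
rims [0.3754 0.2444 0.03  ]
rims [0.5759 0.4035 0.03  ]
rims [0.5851 0.2448 0.03  ]
```

Bar A hangs over the tray at (0.515, 0.343), and the tray centre is (0.470, 0.317). Next: lower, release, retreat.

move_arm(deltas=[[[0,0,0.05,0,1],[0,0,0.085,0,1],[0,0,0.1,0,1],[0,0,0.103,0,1],[0,0,0.103,0,1]]])

```text
clock: 8.1
position: [0.5147, 0.3464, -0.0008]
ee_rot: [0.001, 0.0, 1.0, 0.0]
contact_force: [-0.2, 0.1, -0.5]
width: 0.0268
gripper_force: 55.8
```

move_arm(deltas=[[[0,0,0,0,0.1],[0,0,0,0,0.1],[0,0,0,0,0.1],[0,0,-0.05,0,0.1],[0,0,-0.1,0,0.1],[0,0,-0.175,0,0.1],[0,0,-0.175,0,0.1]]])

```text
clock: 8.8
position: [0.5172, 0.348, 0.1453]
ee_rot: [0.006, -0.0, 1.0, 0.003]
contact_force: [1.1, 1.0, 0.3]
width: 0.0384
gripper_force: 0.0
```

Run:
```python
from h import *
print(manip.get_state()['width']); go(.4975,.0125,.14,-1)
```

```text
0.038361991743732185
delta [ 0.0247 -0.4193  0.0038] twist 0.0084 rows>= 6.7 yaw now 0.0
```

```bash
cat >> h.py <<'E'
def bars(f):
    im=snap('top',f).astype(int); ref=cv2.imread('pics/t0.png')[:,:,::-1]
    r,g,b=im[...,0],im[...,1],im[...,2]
    m=((g>120)&(g>b+35)&(g>=r-3)).astype(np.uint8); m[:90]=0
    n,l,st,c=cv2.connectedComponentsWithStats(m)
    for i in range(1,n):
        if 60<st[i,4]<800:
            z=.081 if c[i][0]>185 else .032
            pts=np.argwhere(l==i)[:,::-1]; rc=cv2.minAreaRect(pts.astype(np.float32))
            print('bar px',c[i].round(1),'area',st[i,4],'xy',onz('top',*c[i],z)[:2].round(4),[round(float(v),1) for v in(*rc[1],rc[2])])
E
python3 - <<'E'
from h import *
bars('t4.png')
E
```

```text
bar px [276.5 189.1] area 229 xy [ 0.5733 -0.0662] [23.0, 9.0, 90.0]
bar px [508.1 199.6] area 128 xy [ 0.5417 -0.6937] [35.2, 4.9, 76.0]
bar px [128.2 211.4] area 106 xy [0.5163 0.3422] [22.0, 8.0, 90.0]
bar px [247.4 217.3] area 216 xy [0.4984 0.0123] [23.0, 9.0, 90.0]
bar px [276.6 213.9] area 143 xy [ 0.5069 -0.066 ] [20.5, 8.6, 86.4]
```

Bar A lies in the tray at (0.516, 0.342). Next is bar C.

move_arm(deltas=[[[0.0247,-0.417,0.0038,0.0084,-0.1],[0.0247,-0.417,0.0038,0.0084,-0.1],[0.0247,-0.417,0.0038,0.0084,-0.1],[0.0247,-0.417,0.0038,0.0084,-0.1],[0.0247,-0.417,0.0038,0.0084,-0.1],[0.0247,-0.417,0.0038,0.0084,-0.1],[0.0247,-0.417,0.0038,0.0084,-0.1],[0.0247,-0.417,0.0038,0.0084,-0.1],[0.0247,-0.417,0.0038,0.0084,-0.1],[0.0247,-0.417,0.06,0.0084,-0.1],[0.0247,-0.417,0.06,0.0084,-0.1]]])

```text
clock: 9.95
position: [0.4892, 0.0141, 0.0859]
ee_rot: [-0.005, 0.008, 1.0, 0.001]
contact_force: [-1.2, 0.3, -0.6]
width: 0.0467
gripper_force: 0.0
```

Run:
```python
from h import *
go(.498,.0145,.0445,-1)
```

```text
delta [-0.0115  0.0005  0.0516] twist 0.0006 rows>= 0.8 yaw now -0.9
```

move_arm(deltas=[[[-0.008,0,0,0,-0.1],[-0.008,0,0,0,-0.1],[-0.008,0,0.03,0,-0.1],[-0.008,0,0.0525,0,-0.1],[-0.008,0,0.0525,0,-0.1],[-0.008,0,0.0525,0,1],[-0.008,0,0.0525,0,1],[-0.008,0,0.0525,0,1],[-0.008,0,0.0525,0,1],[-0.008,0,0.0525,0,1]]])

```text
clock: 10.95
position: [0.5019, 0.0123, 0.0497]
ee_rot: [0.002, 0.009, 1.0, 0.0]
contact_force: [0.1, 1.4, 6.4]
width: 0.0271
gripper_force: 49.7
```

move_arm(deltas=[[[0,0,-0.03,0,1],[0,0,-0.07,0,1],[0,0,-0.12,0,1],[0,0,-0.12,0,1],[0,0,-0.12,0,1],[0,0,-0.12,0,1]]])

```text
clock: 11.55
position: [0.4991, 0.0123, 0.1432]
ee_rot: [-0.001, 0.009, 1.0, 0.0]
contact_force: [-0.7, 0.4, -1.2]
width: 0.0265
gripper_force: 49.3
```

Run:
```python
from h import *
print(manip.get_state()['width']); go(.427,.347,.14,0)
```

```text
0.026472665173278294
delta [0.0975 0.4167 0.0043] twist -0.0084 rows>= 6.8 yaw now -1.0
```

Bar C is held. At the grasp, z stopped at 0.0497 with 6.4 N, so the height offset changes with reach. I'll take that into account.

move_arm(deltas=[[[0.0975,0.4167,0.0043,-0.0084,1],[0.0975,0.4167,0.0043,-0.0084,1],[0.0975,0.4167,0.0043,-0.0084,1],[0.0975,0.4167,0.0043,-0.0084,1],[0.0975,0.4167,0.0043,-0.0084,1],[0.0975,0.4167,0.0043,-0.0084,1],[0.0975,0.4167,0.0043,-0.0084,1],[0.0975,0.4167,0.0043,-0.0084,1],[0.0975,0.4167,0.0043,-0.0084,1],[0.0975,0.4167,0.06,-0.0084,1],[0.0975,0.4167,0.11,-0.0084,1],[0.0975,0.4167,0.11,-0.0084,1]]])

```text
clock: 12.75
position: [0.4238, 0.3424, 0.0508]
ee_rot: [-0.006, 0.001, 1.0, -0.004]
contact_force: [-0.8, -1.0, -1.2]
width: 0.0268
gripper_force: 49.5
```

Run:
```python
from h import *
print(manip.get_state()['width']); go(.427,.347,.004,0)
```

```text
0.026824610424603667
delta [-0.0047  0.0062  0.0585] twist -0.0008 rows>= 0.9 yaw now -0.1
```

move_arm(deltas=[[[0,0,0.03,0,1],[0,0,0.05,0,1],[0,0,0.062,0,1],[0,0,0.062,0,1]]])

```text
clock: 13.15
position: [0.4282, 0.346, 0.0064]
ee_rot: [-0.001, 0.001, 1.0, -0.0]
contact_force: [-0.3, 0.1, -1.4]
width: 0.0266
gripper_force: 49.5
```

move_arm(deltas=[[[0,0,0,0,0.1],[0,0,0,0,0.1],[0,0,0,0,0.1],[0,0,-0.05,0,0.1],[0,0,-0.1,0,0.1],[0,0,-0.16,0,0.1],[0,0,-0.175,0,0.1],[0,0,-0.175,0,0.1],[0,0,-0.175,0,0.1]]])

```text
clock: 14.05
position: [0.4274, 0.3466, 0.1459]
ee_rot: [-0.0, -0.0, 1.0, -0.0]
contact_force: [-0.3, 0.8, -0.2]
width: 0.0384
gripper_force: 0.0
```

Run:
```python
from h import *
print(manip.get_state()['width']); go(.497,-.0635,.14,-1);go(.575,-.0635,.14,-1)
bars('t5.png')
```

```text
0.03840229624731871
delta [-0.087  -0.5126  0.0076] twist 0.0084 rows>= 8.3 yaw now 0.0
delta [-0.1845 -0.5126  0.0075] twist 0.0084 rows>= 8.7 yaw now 0.0
bar px [276.4 189.1] area 229 xy [ 0.5733 -0.0661] [23.0, 9.0, 90.0]
bar px [508.2 200. ] area 125 xy [ 0.5407 -0.6939] [35.2, 5.0, 77.2]
bar px [126.9 212.6] area 164 xy [0.5129 0.3456] [23.0, 8.0, 90.0]
bar px [276.1 217.7] area 220 xy [ 0.4968 -0.0645] [23.0, 9.0, 90.0]
bar px [127.9 240.3] area 115 xy [0.4366 0.3422] [23.0, 8.0, 90.0]
```

move_arm(deltas=[[[-0.087,-0.512,0.0076,0.0084,-0.1],[-0.087,-0.512,0.0076,0.0084,-0.1],[-0.087,-0.512,0.0076,0.0084,-0.1],[-0.087,-0.512,0.0076,0.0084,-0.1],[-0.087,-0.512,0.0076,0.0084,-0.1],[-0.087,-0.512,0.0076,0.0084,-0.1],[-0.087,-0.512,0.0076,0.0084,-0.1],[-0.087,-0.512,0.0076,0.0084,-0.1],[-0.087,-0.512,0.0076,0.0084,-0.1],[-0.087,-0.512,0.0076,0.0084,-0.1],[-0.087,-0.512,0.0076,0.0084,-0.1],[-0.087,-0.512,0.0076,0.0084,-0.1]]])

```text
clock: 15.3
position: [0.4968, -0.061, 0.1396]
ee_rot: [-0.001, 0.008, 1.0, 0.001]
contact_force: [0.3, 0.1, -0.3]
width: 0.0472
gripper_force: 0.0
```

Run:
```python
from h import *
print(manip.get_state()['width']); go(.497,-.0635,.053,-1)
```

```text
0.04715113397051594
delta [-0.0005 -0.0033  0.1083] twist 0.0006 rows>= 1.7 yaw now -0.9
```

move_arm(deltas=[[[0,-0.0015,0.04,0,-0.1],[0,-0.0015,0.08,0,-0.1],[0,-0.0015,0.1085,0,-0.1],[0,-0.0015,0.1085,0,-0.1],[0,-0.0015,0.1085,0,1],[0,-0.0015,0.1085,0,1],[0,-0.0015,0.1085,0,1],[0,-0.0015,0.1085,0,1],[0,-0.0015,0.1085,0,1]]])

```text
clock: 16.2
position: [0.4986, -0.0639, 0.0547]
ee_rot: [0.001, 0.009, 1.0, -0.0]
contact_force: [-0.8, 0.4, 5.4]
width: 0.0266
gripper_force: 50.5
```

move_arm(deltas=[[[0,0,-0.03,0,1],[0,0,-0.07,0,1],[0,0,-0.11,0,1],[0,0,-0.11,0,1],[0,0,-0.11,0,1],[0,0,-0.11,0,1]]])

```text
clock: 16.8
position: [0.4965, -0.0636, 0.1404]
ee_rot: [-0.001, 0.009, 1.0, 0.0]
contact_force: [0.3, 0.3, -1.8]
width: 0.0267
gripper_force: 49.9
```

Run:
```python
from h import *
print(manip.get_state()['width']); go(.514,.288,.14,0)
```

```text
0.02672200891731924
delta [-0.014   0.4399  0.0008] twist -0.0085 rows>= 7.0 yaw now -1.0
```

move_arm(deltas=[[[-0.014,0.44,0.0008,-0.0085,1],[-0.014,0.44,0.0008,-0.0085,1],[-0.014,0.44,0.0008,-0.0085,1],[-0.014,0.44,0.0008,-0.0085,1],[-0.014,0.44,0.0008,-0.0085,1],[-0.014,0.44,0.0008,-0.0085,1],[-0.014,0.44,0.0008,-0.0085,1],[-0.014,0.44,0.0008,-0.0085,1],[-0.014,0.44,0.0008,-0.0085,1],[-0.014,0.44,0.05,-0.0085,1],[-0.014,0.44,0.1,-0.0085,1],[-0.014,0.44,0.1,-0.0085,1]]])

```text
clock: 18.0
position: [0.5099, 0.284, 0.056]
ee_rot: [-0.006, 0.001, 1.0, -0.003]
contact_force: [-1.3, -0.6, -1.7]
width: 0.0264
gripper_force: 49.9
```

Run:
```python
from h import *
print(manip.get_state()['width']); go(.514,.288,.004,0)
```

```text
0.026365636246186167
delta [-0.0059  0.0054  0.0649] twist -0.0007 rows>= 1.0 yaw now -0.1
```

move_arm(deltas=[[[0,0,0.03,0,1],[0,0,0.055,0,1],[0,0,0.069,0,1],[0,0,0.069,0,1],[0,0,0.069,0,0.1],[0,0,0.069,0,0.1],[0,0,0.069,0,0.1],[0,0,0.03,0,0.1],[0,0,-0.03,0,0.1],[0,0,-0.1,0,0.1],[0,0,-0.1,0,0.1],[0,0,-0.1,0,0.1]]])

```text
clock: 19.2
position: [0.5164, 0.2886, 0.1445]
ee_rot: [0.003, -0.0, 1.0, 0.001]
contact_force: [-0.7, 0.4, -0.5]
width: 0.0381
gripper_force: 0.0
```

Run:
```python
from h import *
bars('t6.png')
go(.575,-.063,.14,-1)
```

```text
bar px [278.6 182.4] area 65 xy [ 0.5915 -0.0721] [18.4, 7.5, 60.6]
bar px [508.1 199.4] area 130 xy [ 0.5423 -0.6938] [35.2, 5.0, 77.0]
bar px [129.  238.2] area 61 xy [0.4422 0.3392] [13.0, 5.0, 90.0]
delta [-0.0748 -0.4387  0.0027] twist 0.0085 rows>= 7.1 yaw now 0.0
```

Run:
```python
from h import *
a=snap('scene','s6.png')[120:250,185:325];b=cv2.imread('pics/t6.png')[150:280,80:320]
cv2.imwrite('pics/c8.png',cv2.resize(np.hstack([a[:,:,::-1],b]),None,fx=2.1,fy=2.1,interpolation=cv2.INTER_CUBIC))
```

```text
(no output)
```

View pics/c8.png

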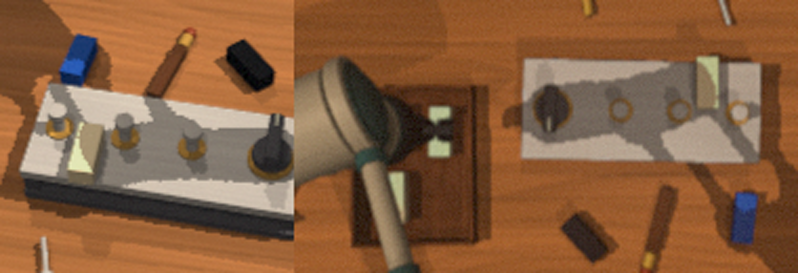

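Bar B is only half in the arm's shadow, at crop (708,83), and hasn't moved. Bar D is in the tray. Going to B now.

move_arm(deltas=[[[-0.073,-0.4387,0.0027,0.0085,-0.1],[-0.073,-0.4387,0.0027,0.0085,-0.1],[-0.073,-0.4387,0.0027,0.0085,-0.1],[-0.073,-0.4387,0.0027,0.0085,-0.1],[-0.073,-0.4387,0.0027,0.0085,-0.1],[-0.073,-0.4387,0.0027,0.0085,-0.1],[-0.073,-0.4387,0.0027,0.0085,-0.1],[-0.073,-0.4387,0.0027,0.0085,-0.1],[-0.073,-0.4387,0.0027,0.0085,-0.1],[-0.073,-0.4387,0.0027,0.0085,-0.1],[-0.073,-0.4387,0.0027,0.0085,-0.1],[-0.073,-0.4387,0.0027,0.0085,-0.1]]])

```text
clock: 20.5
position: [0.5732, -0.0614, 0.1393]
ee_rot: [-0.0, 0.008, 1.0, 0.0]
contact_force: [0.4, -0.2, 0.3]
width: 0.0471
gripper_force: 0.0
```

Run:
```python
from h import *
go(.5745,-.063,.053,-1)
```

```text
delta [-0.0017 -0.0021  0.1078] twist 0.001 rows>= 1.7 yaw now -0.9
```

move_arm(deltas=[[[0,-0.002,0.04,0,-0.1],[0,-0.002,0.08,0,-0.1],[0,-0.002,0.11,0,-0.1],[0,-0.002,0.11,0,-0.1],[0,-0.002,0.11,0,1],[0,-0.002,0.11,0,1],[0,-0.002,0.11,0,1],[0,-0.002,0.11,0,1],[0,-0.002,0.11,0,1]]])

```text
clock: 21.4
position: [0.5745, -0.0647, 0.0527]
ee_rot: [0.001, 0.009, 1.0, -0.0]
contact_force: [-0.8, 1.3, 4.4]
width: 0.0267
gripper_force: 51.7
```

move_arm(deltas=[[[0,0,-0.03,0,1],[0,0,-0.07,0,1],[0,0,-0.11,0,1],[0,0,-0.11,0,1],[0,0,-0.11,0,1],[0,0,-0.11,0,1]]])

```text
clock: 22.0
position: [0.5723, -0.0644, 0.1381]
ee_rot: [-0.001, 0.009, 1.0, 0.0]
contact_force: [-0.0, -0.3, -0.9]
width: 0.0263
gripper_force: 51.1
```

Run:
```python
from h import *
print(manip.get_state()['width']); go(.427,.288,.14,0)
```

```text
0.026295571255467724
delta [ 0.1894  0.4373 -0.0015] twist -0.0084 rows>= 7.6 yaw now -1.0
```

move_arm(deltas=[[[0.19,0.4373,-0.0015,-0.0084,1],[0.19,0.4373,-0.0015,-0.0084,1],[0.19,0.4373,-0.0015,-0.0084,1],[0.19,0.4373,-0.0015,-0.0084,1],[0.19,0.4373,-0.0015,-0.0084,1],[0.19,0.4373,-0.0015,-0.0084,1],[0.19,0.4373,-0.0015,-0.0084,1],[0.19,0.4373,-0.0015,-0.0084,1],[0.19,0.4373,-0.0015,-0.0084,1],[0.19,0.4373,0.05,-0.0084,1],[0.19,0.4373,0.1,-0.0084,1],[0.19,0.4373,0.1,-0.0084,1]]])

```text
clock: 23.2
position: [0.4227, 0.2846, 0.0541]
ee_rot: [-0.006, 0.0, 1.0, -0.003]
contact_force: [0.2, 0.5, -1.4]
width: 0.0265
gripper_force: 51.0
```

Run:
```python
from h import *
print(manip.get_state()['width']); go(.427,.288,.006,0)
```

```text
0.0265080851911934
delta [-0.0061  0.0046  0.06  ] twist -0.0001 rows>= 1.0 yaw now -0.0
```

move_arm(deltas=[[[0,0,0.03,0,1],[0,0,0.05,0,1],[0,0,0.065,0,1],[0,0,0.065,0,1],[0,0,0.065,0,0.1],[0,0,0.065,0,0.1],[0,0,0.065,0,0.1],[0,0,0.03,0,0.1],[0,0,-0.03,0,0.1],[0,0,-0.1,0,0.1],[0,0,-0.14,0,0.1],[0,0,-0.14,0,0.1]]])

```text
clock: 24.4
position: [0.4315, 0.2898, 0.1783]
ee_rot: [0.006, -0.0, 1.0, 0.003]
contact_force: [0.4, -0.2, -0.0]
width: 0.0386
gripper_force: 0.0
```

Run:
```python
from h import *
go(.5405,.135,.17,-2.5)
```

```text
delta [-0.136  -0.1936  0.0108] twist 0.021 rows>= 3.8 yaw now 0.0
```

move_arm(deltas=[[[-0.136,-0.1936,0.0,0.021,0.1],[-0.136,-0.1936,0.0,0.021,0.1],[-0.136,-0.1936,0.0,0.021,0.1],[-0.136,-0.1936,0.0,0.021,0.1],[-0.136,-0.1936,0.0,0.021,0.1],[-0.136,-0.1936,0.05,0.021,0.1],[-0.136,-0.1936,0.05,0.021,0.1],[-0.136,-0.1936,0.05,0.021,0.1],[-0.136,-0.1936,0.05,0.021,0.1]]])

```text
clock: 25.3
position: [0.537, 0.1337, 0.1327]
ee_rot: [0.001, 0.022, 1.0, 0.0]
contact_force: [0.4, 0.3, -0.5]
width: 0.0385
gripper_force: 0.0
```

Run:
```python
from h import *
bars('t7.png')
go(.5415,.135,.067,-2.5)
a=snap('scene','s7.png')[90:260,180:440]
cv2.imwrite('pics/c9.png',cv2.resize(a[:,:,::-1],None,fx=3,fy=3,interpolation=cv2.INTER_CUBIC))
```

```text
bar px [508.2 199.6] area 131 xy [ 0.5418 -0.6938] [35.2, 4.9, 76.0]
bar px [124. 210.] area 61 xy [0.5203 0.3538] [22.0, 4.0, 90.0]
bar px [124.5 242.6] area 76 xy [0.4304 0.3513] [6.0, 21.0, 0.0]
delta [-0.005   0.0019  0.0825] twist 0.0003 rows>= 1.3 yaw now -2.5
```

View pics/c9.png

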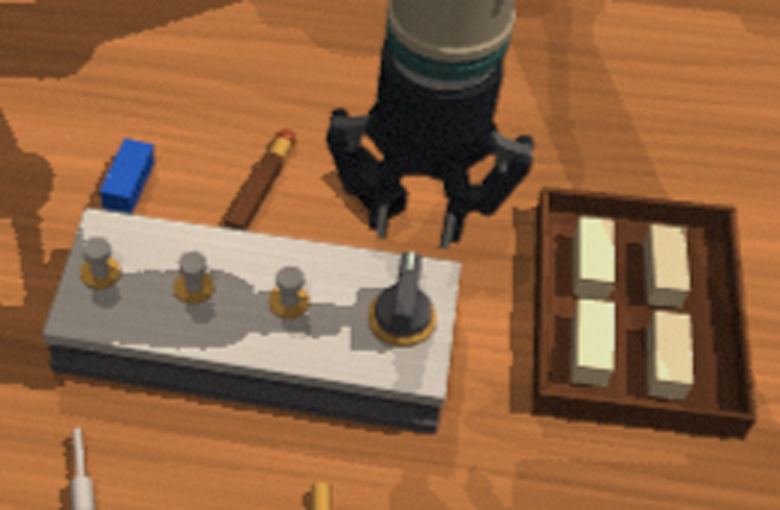

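All four bars lie flat in the tray, at (597,255), (668,262), (595,340) and (670,352). The gripper is lined up over the knob at (407,280). Next: down, grip gently, turn clockwise.

move_arm(deltas=[[[-0.004,0.001,0.04,0,0.1],[-0.004,0.001,0.06,0,0.1],[-0.004,0.001,0.075,0,0.1],[-0.004,0.001,0.078,0,0.1]]])

```text
clock: 25.8
position: [0.5392, 0.1338, 0.0685]
ee_rot: [-0.001, 0.022, 1.0, -0.0]
contact_force: [0.5, -0.0, 0.0]
width: 0.0384
gripper_force: 0.0
```

move_arm(deltas=[[[0,0,0,0,1],[0,0,0,0,1],[0,0,0,0,1],[0,0,0,0,1],[0,0,0,0,1]]], squeeze=40)

```text
clock: 26.3
position: [0.5405, 0.1349, 0.0701]
ee_rot: [0.001, 0.022, 1.0, 0.001]
contact_force: [0.7, 5.6, 1.7]
width: 0.0149
gripper_force: 43.6
```

move_arm(deltas=[[[0,0.0015,0,0.07,1],[0,0.0015,0,0.14,1],[0,0.0015,0,0.21,1],[0,0.0015,0,0.28,1],[0,0.0015,0,0.35,1],[0,0.0015,0,0.35,1]]])

```text
clock: 26.9
position: [0.5412, 0.1365, 0.0701]
ee_rot: [0.001, 0.38, 0.925, 0.002]
contact_force: [0.7, 5.8, 0.2]
width: 0.0148
gripper_force: 43.4
```

move_arm(deltas=[[[0,0,0,0.07,1],[0,0,0,0.14,1],[0,0,0,0.2,1],[0,0,0,0.21,1],[0,0,0,0.21,1]]])

```text
clock: 27.4
position: [0.5421, 0.1371, 0.0701]
ee_rot: [0.001, 0.572, 0.82, 0.003]
contact_force: [3.2, 7.5, -0.7]
width: 0.0148
gripper_force: 43.2
```

The knob has turned about 67° (1.17 rad). I'll release it and lift.

move_arm(deltas=[[[0,0,0,0,0.1],[0,0,0,0,0.1],[0,0,0,0,0.1],[0,0,-0.06,0,0.1],[0,0,-0.12,0,0.1],[0,0,-0.18,0,0.1],[0,0,-0.18,0,0.1],[0,0,-0.18,0,0.1]]])

```text
clock: 28.2
position: [0.5403, 0.1344, 0.2144]
ee_rot: [0.001, 0.572, 0.82, 0.001]
contact_force: [-0.4, 0.3, -0.1]
width: 0.0383
gripper_force: 0.0
```

Run:
```python
from h import *
a=snap('scene','s8.png')[90:260,180:350];b=snap('scene','s8b.png')[110:210,100:200]
t=snap('top','t8.png')
x=cv2.resize(a,(480,480),interpolation=cv2.INTER_CUBIC)
y=cv2.resize(b,(300,300),interpolation=cv2.INTER_CUBIC)
z=cv2.resize(t[190:250,330:390],(300,180),interpolation=cv2.INTER_CUBIC)
z=cv2.resize(t[195:249,325:415],(300,180),interpolation=cv2.INTER_CUBIC)
cv2.imwrite('pics/c10.png',np.hstack([x,np.vstack([y,z])])[:,:,::-1])
go(.4835,-.303,.22,-30)
```

```text
delta [-0.4891 -0.2539 -0.0103] twist -0.3311 rows>= 8.8 yaw now -69.7
```

View pics/c10.png

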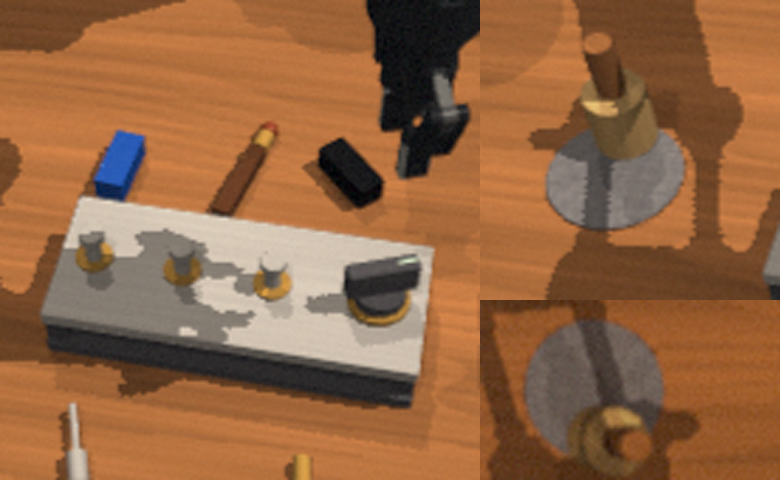

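The knob has clicked over. The mallet has been knocked towards the robot: its handle top is now at top px (370,238), and the mat centre is at (359.5,221.4). I'll measure its new place.

Run:
```python
from h import *
T=lambda u,v:(325+(u-480)*.3,195+(v-300)*.3); S=lambda u,v:(100+(u-480)/3,110+v/3)
print('handle top',onz('top',*T(633,443),.12),onz('scene',*S(598,44),.12),tri('top',T(633,443),'scene',S(598,44)))
print('head top',onz('top',*T(611,441),.062),onz('scene',*S(613,97),.062))
print('mat',onz('top',*T(595,389),.004),onz('scene',*S(615,178),.004))
```

```text
handle top [ 0.44359063 -0.30716216  0.12      ] [ 0.44895076 -0.30297991  0.12      ] [ 0.44281218 -0.30796324  0.11310159]
head top [ 0.44189061 -0.30554383  0.062     ] [ 0.45378458 -0.30218618  0.062     ]
mat [ 0.48297824 -0.30817766  0.004     ] [ 0.49506271 -0.3002687   0.004     ]
```

Run:
```python
from h import *
go(.444,-.3035,.2); print(manip.get_state()['qpos'].round(2))
```

```text
delta [-0.4726 -0.3004  0.0149] twist None rows>= 9.0 yaw now -69.7
[ 0.12  0.25  1.55 -0.    1.35 -0.23]
```

move_arm(deltas=[[[-0.4726,-0.3004,0.0149,0,-0.4],[-0.4726,-0.3004,0.0149,0,-0.4],[-0.4726,-0.3004,0.0149,0,-0.4],[-0.4726,-0.3004,0.0149,0,-0.4],[-0.4726,-0.3004,0.0149,0,-0.4],[-0.4726,-0.3004,0.0149,0,-0.4],[-0.4726,-0.3004,0.0149,0,-0.4],[-0.4726,-0.3004,0.0149,0,-0.4],[-0.4726,-0.3004,0.0149,0,-0.4],[-0.4726,-0.3004,0.0149,0,-0.4],[-0.4726,-0.3004,0.0149,0,-0.4],[-0.4726,-0.3004,0.0149,0,-0.4]]])

```text
clock: 29.55
position: [0.445, -0.3018, 0.1999]
ee_rot: [-0.001, 0.571, 0.821, 0.001]
contact_force: [0.6, -0.2, -0.3]
width: 0.0592
gripper_force: 0.0
```

move_arm(deltas=[[[0,0,0,0,-0.4],[0,0,0.03,0,-0.4],[0,0,0.06,0,-0.4],[0,0,0.06,0,-0.4],[0,0,0.06,0,-0.4],[0,0,0.06,0,-0.4]]])

```text
clock: 30.15
position: [0.4464, -0.3032, 0.1545]
ee_rot: [0.001, 0.571, 0.821, -0.0]
contact_force: [-0.4, -0.4, 0.2]
width: 0.0597
gripper_force: 0.0
```

Run:
```python
from h import *
a=snap('scene','s9.png')[80:180,90:190];b=snap('top','t9.png')[180:280,310:410]
cv2.imwrite('pics/c11.png',cv2.resize(np.hstack([a,b])[:,:,::-1],None,fx=4,fy=4,interpolation=cv2.INTER_CUBIC))
go(.444,-.3035,.077)
```

```text
delta [ 0.0012 -0.0028  0.0969] twist None rows>= 1.6 yaw now -69.7
```

View pics/c11.png

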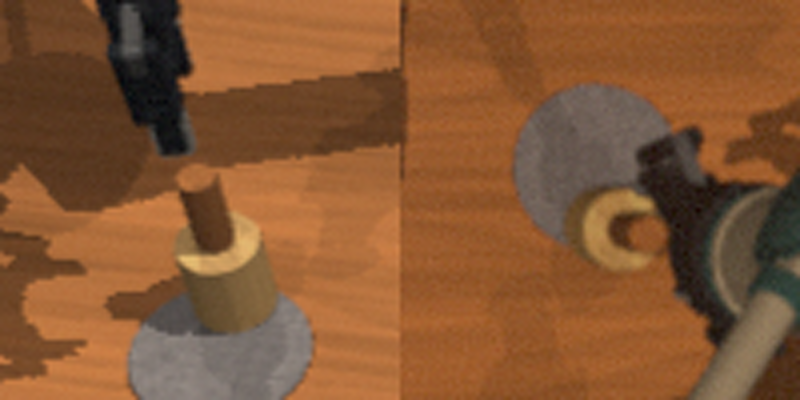

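Run:
```python
from h import *
f=lambda X:(proj('scene',X)-[90,80])*4
y=np.array([.94,.342,0])
for z in(.15,.165,.18):
  p=np.array([.4455,-.3035,z]); print(z,f(p+y*.035).round(),f(p-y*.035).round(),f(p).round(),'top',((proj('top',p+y*.035)-[310,180])*4+[400,0]).round())
print('handle top pred',f([.443,-.306,.122]).round(), 'obs 200,175')
```

```text
0.15 [188. 180.] [185.  98.] [187. 139.] top [631. 179.]
0.165 [182. 162.] [180.  80.] [181. 120.] top [638. 180.]
0.18 [175. 143.] [173.  60.] [174. 101.] top [645. 181.]
handle top pred [195. 169.] obs 200,175
```

The tip stands about 25 mm above its reading here too. That matches the touch on bar A, so I'll aim for state z 0.062 on the handle.

move_arm(deltas=[[[0.001,-0.0025,0.04,0,-0.4],[0.001,-0.0025,0.08,0,-0.4],[0.001,-0.0025,0.105,0,-0.4],[0.001,-0.0025,0.115,0,-0.4],[0.001,-0.0025,0.115,0,-0.4]]])

```text
clock: 30.75
position: [0.4431, -0.303, 0.0608]
ee_rot: [-0.001, 0.572, 0.821, 0.0]
contact_force: [-0.2, -0.0, -0.3]
width: 0.0597
gripper_force: 0.0
```

move_arm(deltas=[[[0,0,0,0,1],[0,0,0,0,1],[0,0,0,0,1],[0,0,0,0,1],[0,0,0,0,1],[0,0,0,0,1],[0,0,0,0,1]]], squeeze=70)

```text
clock: 31.45
position: [0.444, -0.3039, 0.0625]
ee_rot: [0.001, 0.572, 0.821, -0.0]
contact_force: [-1.3, 0.2, 6.4]
width: 0.0247
gripper_force: 68.2
```

The mallet is gripped at the handle. Lifting, then over punch 1.

move_arm(deltas=[[[0,0,-0.03,0,1],[0,0,-0.08,0,1],[0,0,-0.12,0,1],[0,0,-0.16,0,1],[0,0,-0.165,0,1],[0,0,-0.165,0,1]]], squeeze=90)

```text
clock: 32.05
position: [0.4433, -0.303, 0.1932]
ee_rot: [0.0, 0.572, 0.821, 0.0]
contact_force: [-0.5, -0.3, -2.6]
width: 0.0243
gripper_force: 88.7
```

Run:
```python
from h import *
print(manip.get_state()['width'],manip.get_state()['contact_force']);go(.534,-.105,.19)
```

```text
0.024295089459075294 [-0.465711   -0.27948519 -2.59606049]
delta [0.1929 0.1922 0.004 ] twist None rows>= 4.4 yaw now -69.7
```

move_arm(deltas=[[[0.1929,0.1922,0,0,1],[0.1929,0.1922,0,0,1],[0.1929,0.1922,0,0,1],[0.1929,0.1922,0,0,1],[0.1929,0.1922,0,0,1],[0.1929,0.1922,0,0,1],[0.1929,0.1922,0,0,1],[0.1929,0.1922,0.02,0,1],[0.1929,0.1922,0.04,0,1],[0.1929,0.1922,0.04,0,1]]])

```text
clock: 33.05
position: [0.5311, -0.1058, 0.1581]
ee_rot: [-0.003, 0.572, 0.82, -0.001]
contact_force: [-0.2, 0.6, -3.3]
width: 0.0241
gripper_force: 89.2
```

Run:
```python
from h import *
a=snap('scene','s10.png')[100:240,180:320];b=snap('top','t10.png')[120:260,180:320]
cv2.imwrite('pics/c12.png',cv2.resize(np.hstack([a,b])[:,:,::-1],None,fx=2.85,fy=2.85,interpolation=cv2.INTER_CUBIC))
s=manip.get_state();print(s['width'],s['contact_force'],s['position'])
```

```text
0.02454352950260039 [ 0.55694121 -0.37447954 -2.52859232] [ 0.53316532 -0.10607422  0.16051526]
```

View pics/c12.png

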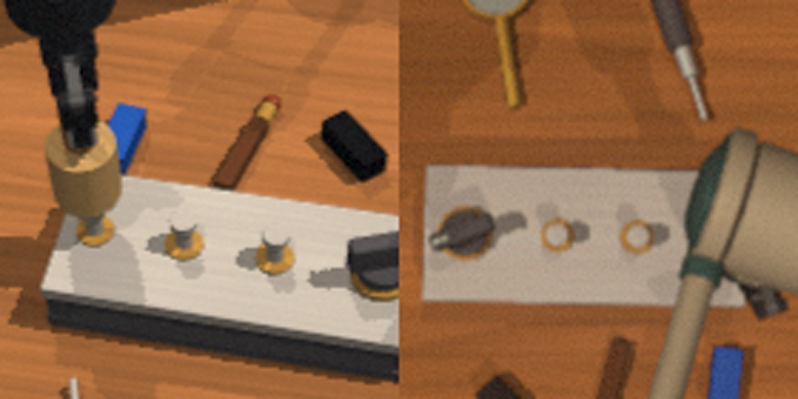

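The mallet head is over punch 1, and the punch sits about 4 mm to +y of the head axis. I'll shift slightly and press down.

move_arm(deltas=[[[0.0035,0.0013,0.008,0,1],[0.0035,0.0013,0.014,0,1],[0.0035,0.0013,0.02,0,1],[0.0035,0.0013,0.026,0,1]]])

```text
clock: 33.55
position: [0.5342, -0.1022, 0.141]
ee_rot: [0.001, 0.572, 0.821, 0.0]
contact_force: [-1.1, 0.1, 0.2]
width: 0.024
gripper_force: 89.7
```

move_arm(deltas=[[[0,0,0.003,0,1],[0,0,0.006,0,1],[0,0,0.006,0,1]]])

```text
clock: 33.85
position: [0.5336, -0.1019, 0.1347]
ee_rot: [-0.001, 0.572, 0.821, -0.0]
contact_force: [-0.3, 0.2, -3.1]
width: 0.0242
gripper_force: 89.7
```

move_arm(deltas=[[[0,0,0.003,0,1],[0,0,0.005,0,1],[0,0,0.005,0,1]]])

```text
clock: 34.15
position: [0.5341, -0.1021, 0.1315]
ee_rot: [0.0, 0.572, 0.821, 0.0]
contact_force: [-0.6, 0.3, -2.3]
width: 0.0245
gripper_force: 89.7
```

Run:
```python
from h import *
s=manip.get_state();print(s['width'],s['contact_force'],s['position'])
```

```text
0.024531438786727745 [-0.55515361  0.29111816 -2.29005601] [ 0.53410617 -0.10208627  0.13149353]
```

move_arm(deltas=[[[0,0,0.002,0,1],[0,0,0.004,0,1],[0,0,0.004,0,1]]])

```text
clock: 34.45
position: [0.5345, -0.1024, 0.1312]
ee_rot: [0.001, 0.572, 0.821, 0.0]
contact_force: [-4.1, 1.0, 12.3]
width: 0.0241
gripper_force: 91.2
```

There's a hard stop at 0.1312, so punch 1 is down. Punch 2 gets the same pattern.

move_arm(deltas=[[[0,0,-0.025,0,1],[0,0,-0.05,0,1],[0,0,-0.05,0,1],[0.0883,0.0367,-0.05,0,1],[0.0883,0.0367,-0.05,0,1],[0.0883,0.0367,-0.05,0,1],[0.0883,0.0367,-0.05,0,1],[0.0883,0.0367,-0.03,0,1],[0.0883,0.0367,-0.02,0,1],[0.0883,0.0367,-0.014,0,1],[0.0883,0.0367,-0.008,0,1],[0.0883,0.0367,-0.004,0,1]]])

```text
clock: 35.65
position: [0.5367, -0.026, 0.1312]
ee_rot: [-0.0, 0.572, 0.82, -0.0]
contact_force: [-2.6, 0.3, 19.0]
width: 0.0244
gripper_force: 91.7
```

move_arm(deltas=[[[0,0,0.003,0,1],[0,0,0.004,0,1],[0,0,0.004,0,1]]])

```text
clock: 35.95
position: [0.5369, -0.0261, 0.1312]
ee_rot: [0.001, 0.572, 0.821, -0.0]
contact_force: [-4.5, -0.1, 14.3]
width: 0.0242
gripper_force: 91.6
```

move_arm(deltas=[[[0,0,-0.025,0,1],[0,0,-0.05,0,1],[0,0,-0.05,0,1],[0.088,0.0367,-0.05,0,1],[0.088,0.0367,-0.05,0,1],[0.088,0.0367,-0.05,0,1],[0.088,0.0367,-0.05,0,1],[0.088,0.0367,-0.03,0,1],[0.088,0.0367,-0.02,0,1],[0.088,0.0367,-0.014,0,1],[0.088,0.0367,-0.008,0,1],[0.088,0.0367,-0.004,0,1]]])

```text
clock: 37.15
position: [0.5399, 0.0502, 0.1311]
ee_rot: [-0.0, 0.572, 0.82, -0.0]
contact_force: [-3.2, -1.4, 20.9]
width: 0.024
gripper_force: 91.9
```

move_arm(deltas=[[[0,0,0.002,0,1],[0,0,0.002,0,1],[0,0,0.002,0,1]]])

```text
clock: 37.45
position: [0.5399, 0.0502, 0.1313]
ee_rot: [0.0, 0.572, 0.821, -0.0]
contact_force: [-3.3, -0.5, 5.5]
width: 0.0242
gripper_force: 90.8
```

move_arm(deltas=[[[0,0,-0.025,0,1],[0,0,-0.07,0,1],[0,0,-0.1,0,1],[0,0,-0.1,0,1],[0,0,-0.1,0,1]]])

```text
clock: 37.95
position: [0.5398, 0.0505, 0.2094]
ee_rot: [-0.0, 0.572, 0.821, -0.0]
contact_force: [-0.0, 0.1, -3.9]
width: 0.0243
gripper_force: 89.5
```

Run:
```python
from h import *
s=manip.get_state();print(s['width'],s['contact_force'],s['position'])
go(.483,-.304,.2)
```

```text
0.024273845600347992 [-0.04077851  0.10948726 -3.94042085] [0.53984481 0.05051161 0.20942048]
delta [-0.3911 -0.2202  0.0118] twist None rows>= 7.2 yaw now -69.7
```

All three met the hard stop at 0.131. Carrying the mallet to the mat centre.

move_arm(deltas=[[[-0.3911,-0.2202,0,0,1],[-0.3911,-0.2202,0,0,1],[-0.3911,-0.2202,0,0,1],[-0.3911,-0.2202,0,0,1],[-0.3911,-0.2202,0,0,1],[-0.3911,-0.2202,0,0,1],[-0.3911,-0.2202,0,0,1],[-0.3911,-0.2202,0,0,1],[-0.3911,-0.2202,0,0,1],[-0.3911,-0.2202,0,0,1],[-0.3911,-0.2202,0.05,0,1],[-0.3911,-0.2202,0.08,0,1]]])

```text
clock: 39.15
position: [0.483, -0.3009, 0.144]
ee_rot: [-0.001, 0.571, 0.821, 0.001]
contact_force: [-0.3, 0.0, -2.9]
width: 0.0244
gripper_force: 89.6
```

move_arm(deltas=[[[0,0,0,0,1],[0,0,0.05,0,1],[0,0,0.075,0,1],[0,0,0.085,0,1],[0,0,0.09,0,1],[0,0,0.09,0,1]]])

```text
clock: 39.75
position: [0.4844, -0.304, 0.0749]
ee_rot: [0.001, 0.571, 0.821, 0.0]
contact_force: [0.1, -0.1, -2.3]
width: 0.0243
gripper_force: 89.6
```

Run:
```python
from h import *
s=manip.get_state();print(s['width'],s['contact_force'],s['position'])
im=snap('top','t11.png')
P=lambda X:proj('top',X).round(1)
print('mat exp',P([.483,-.307,.004]))
for nm,(x,y,w,h) in {'jig':(190,165,120,70)}.items():
    pass
a,b=cv2.imread('pics/t0.png').astype(int),cv2.imread('pics/t11.png').astype(int)
for n,c in (('P1',(292.5,203.7)),('P2',(263.8,202.7)),('P3',(236,202.2))):
    u,v=int(c[0]),int(c[1]); print(n,b[v-3:v+4,u-3:u+4].mean((0,1)).round())
```

```text
0.024349267802761983 [ 0.07204243 -0.10491301 -2.34882462] [ 0.48438175 -0.30399632  0.07491412]
mat exp [359.1 221.7]
P1 [121. 142. 162.]
P2 [126. 147. 167.]
P3 [121. 142. 163.]
```

move_arm(deltas=[[[0,0,0.006,0,1],[0,0,0.011,0,1],[0,0,0.014,0,1],[0,0,0.014,0,1]]])

```text
clock: 40.2
position: [0.4834, -0.304, 0.0627]
ee_rot: [0.0, 0.572, 0.82, 0.0]
contact_force: [0.4, 0.6, -3.4]
width: 0.0243
gripper_force: 90.0
```

move_arm(deltas=[[[0,0,0.0015,0,1],[0,0,0.002,0,1],[0,0,0.002,0,1]]])

```text
clock: 40.5
position: [0.4835, -0.3042, 0.0626]
ee_rot: [0.0, 0.572, 0.821, -0.0]
contact_force: [-2.2, 1.0, 6.0]
width: 0.0244
gripper_force: 90.2
```

Standing on the mat at 0.0626, the same height as at pick-up. Release and go straight up.

move_arm(deltas=[[[0,0,0,0,0.5],[0,0,0,0,0.2],[0,0,0,0,-0.2],[0,0,0,0,-0.4],[0,0,0,0,-0.4],[0,0,-0.03,0,-0.4],[0,0,-0.08,0,-0.4],[0,0,-0.13,0,-0.4],[0,0,-0.18,0,-0.4],[0,0,-0.2,0,-0.4],[0,0,-0.2,0,-0.4],[0,0,-0.2,0,-0.4]]])

```text
clock: 41.7
position: [0.483, -0.3037, 0.2203]
ee_rot: [-0.0, 0.572, 0.821, 0.0]
contact_force: [0.5, -0.4, -0.8]
width: 0.06
gripper_force: 0.0
```

move_arm(deltas=[[[0.1,-0.2,0,0,-0.4],[0.1,-0.2,0,0,-0.4],[0.1,-0.2,0,0,-0.4],[0.1,-0.2,0,0,-0.4],[0.1,-0.2,0,0,-0.4],[0.1,-0.2,0,0,-0.4],[0.1,-0.2,0,0,-0.4]]])

```text
clock: 42.4
position: [0.3063, -0.2845, 0.2203]
ee_rot: [-0.0, 0.571, 0.821, 0.0]
contact_force: [-0.0, -0.4, 0.2]
width: 0.0598
gripper_force: 0.0
```

Run:
```python
from h import *
im=snap('top','t12.png'); sc=snap('scene','s12.png')
hsv=cv2.cvtColor(im,cv2.COLOR_RGB2HSV)
# yellow-ish head of the mallet near mat
sub=im[190:255,325:395].astype(int); r,g,b=sub[...,0],sub[...,1],sub[...,2]
m=(g>100)&(g-b>40)
ys,xs=np.nonzero(m); print('head px',xs.mean()+325,ys.mean()+190,len(xs)); print(onz('top',xs.mean()+325,ys.mean()+190,.062))
def match(ref,cur,x0,y0,w,h,p=12):
    t=cv2.imread('pics/'+ref)[y0:y0+h,x0:x0+w]; c=cv2.imread('pics/'+cur)[y0-p:y0+h+p,x0-p:x0+w+p]
    R=cv2.matchTemplate(c,t,cv2.TM_CCOEFF_NORMED); _,v,_,l=cv2.minMaxLoc(R); return (l[0]-p,l[1]-p,round(v,2))
print('mallet vs start', match('t0.png','t12.png',340,205,44,34,12), match('s0.png','s12.png',128,130,36,48,10))
print('punch1 scene',[match('s0.png','s12.png',x,y,14,16,8) for x,y in((206,168),(238,172),(270,177))])
print('magn',match('t0.png','t12.png',198,98,32,62),'drill',match('t0.png','t12.png',264,105,28,60),'burn',match('t0.png','t12.png',242,236,24,48))
bars('t12b.png')
print(manip.get_state()['contact_force'],manip.get_state()['position'])
```

```text
head px 362.72727272727275 222.0965909090909 176
[ 0.48316212 -0.30206369  0.062     ]
mallet vs start (3, -1, 0.89) (-3, 0, 0.97)
punch1 scene [(-1, 2, 0.73), (0, 2, 0.8), (1, 2, 0.79)]
magn (0, 0, 0.97) drill (0, 0, 0.95) burn (0, 0, 0.97)
bar px [508.2 199.9] area 121 xy [ 0.541  -0.6939] [36.4, 4.8, 77.0]
bar px [127.4 211.2] area 182 xy [0.5167 0.3443] [22.0, 8.0, 90.0]
bar px [127.3 244. ] area 183 xy [0.4265 0.3436] [23.0, 8.0, 90.0]
bar px [148.2 243.8] area 181 xy [0.4265 0.2863] [22.2, 8.7, 84.3]
[ 0.56052679 -0.47082524  0.23321425] [ 0.30647072 -0.28451636  0.22060395]
```

Run:
```python
from h import *
a=cv2.imread('pics/t12b.png')[200:225,135:160,::-1].astype(int); print(a[::4,::3].tolist()[3])
h=cv2.imread('pics/t12b.png')[:,:,::-1].astype(int); g=h[...,1]; m=((g>80)).astype(np.uint8)[195:265,105:170]
n,l,st,c=cv2.connectedComponentsWithStats(m)
print([(st[i].tolist(),(c[i]+[105,195]).round(1).tolist()) for i in range(1,n) if st[i,4]>20])
```

```text
[[62, 41, 17], [59, 39, 19], [86, 46, 23], [152, 142, 104], [180, 170, 128], [172, 160, 118], [173, 160, 122], [62, 40, 30], [53, 30, 19]]
[([17, 4, 12, 25, 277], [127.1, 211.0]), ([38, 5, 12, 25, 278], [148.9, 212.2]), ([16, 37, 13, 25, 277], [127.0, 244.0]), ([38, 36, 12, 26, 294], [148.3, 243.4]), ([0, 38, 2, 18, 21], [105.1, 241.3])]
```

All four bars are in the tray, the mallet stands on the mat, the bystanders haven't moved and the punches are down. Handing in.

```bash
python3 -c "
from rig import manip
print(manip.sign_off())"
```

```text
the job is handed in; nothing more can be done
None
```

The job is handed in, but the sign-off gave no verdict: by my own checks all four bars lie in the tray, the knob is turned about 67°, all three punches met a hard stop under the mallet, the mallet stands near the mat's centre, and the magnifier, drill and burnisher have not moved.

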